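# Hold the eye bar level at the post for tacking

### The arm

A 6-joint arm with a two-finger parallel gripper is mounted at the origin on the work surface. World frame = base frame: x ahead of the robot, y to its left, z up, the work surface at z = 0. Lengths are in m, angles in rad, forces in N, time in s.
With the tool pointing down it reaches from about 0.35 to 0.775 m from the base axis. Payload 5.5 kg.
Tool frame: the origin (TCP) lies at the very end of the fingers, on their centre line; the grasp point (between the pads) lies env.hold_point_z behind it (env.hold_point_z is the distance from the TCP to the grasp point, in m); z points along the fingers, y is the line along which they close (so a half turn about z gives the same grasp; the last joint's range is limited). The gripper opens to 85 mm and grips with 20 to 120 N. Pads are 22 mm wide; open, the fingers measure 114 mm over their backs; the gripper's body (76 mm by 85 mm) begins 54 mm behind the grasp point. The pads swing forward as they close: fully open they stand 13 mm farther back than shut.
Start: joints at [-1.442, 0.313, 0.046, 1.304, 0, 1.431], TCP at [0.153, -0.554, 0.231] pointing down, gripper open.
Joint ranges: [-2.76, 2.76], [-0.86, 1.69], [-1.03, 1.26], [-2.2, 2.34], [-1.47, 1.5], [-3.14, 3.14]. Speed limits (rad/s): [2.57, 2.57, 3.14, 3.14, 3.14, 3.14].

### API

Orientations are given as a unit quaternion [w, x, y, z].
In Python, from workcell import env gives the robot as it stands.
- The arm moves only by the tool carry_out, never from a script. Its argument "steps" is a list of rows, each a list of 3 entries, a list of its own where there are three numbers: the turn, a rotation vector about the tool's x, y, z in degrees, then the shift along the tool's x, y, z in cm, then the closure in counts, from 0 (fully open) to 255 (shut). A call has exactly 8 rows; each row is the pose to reach, as a shift and turn from the pose commanded when the call began, along the tool's axes at that moment; what a row does not reach only later rows make up. A row lasts 1/8 s, in which the tool goes at most 62.5 mm and 10.7 degrees, less where a joint would pass 70% of its speed; a pose out of reach is approached as far as the arm can. A call with a gripper value outside its range is refused whole. The fingers move at their own pace and stop on an object; "force" is the grip in N (left out, the last holds). Time passes only in rows, so rows that repeat a pose let the fingers close, or fill a call up. It gives the time, the measured TCP pose, the force, the opening and the grip force at its end, in the units of the state.
- env.get_state(): the state, without advancing time (a new reading comes with each control period).
- env.read_camera(name): name is "scene" or "side" or "wrist"; returns (picture, depth): 384x512x3 uint8, red, green, blue; 384x512 float32, m along the optical axis (not along the pixel's ray), 0 where there is no reading.
- env.get_calibration(name): a dict with "fx", "fy", "cx", "cy" (pixels), "origin" and "orientation" of the camera in the world. Camera axes: x right, y up, looking along -z (the intrinsics and any distortion apply to the point x, -y, -z); pixel columns grow to the right and rows downward; lengths in m; the calibration is good to about 2 mm. A picture is of the moment at which its call begins: read the wrist's pose just before it. get_calibration takes no time and is no camera call; for the wrist camera it gives the pose at the moment of the call.
- env.hand_in(): hands the job in; it is judged then, once.
The state is a dict: "clock": time; "joint_pos": joint angles; "qvel": joint speeds; "tau": joint torques, N m; "tcp_pos": TCP position; "orientation": TCP orientation; "wrist_force": force on the tool from outside, world axes, zero at the start; "ft_torque": the same for the moment, N m; "finger_gap": finger opening in m; "grip_force": force on a finger pad.
Only numpy, scipy, OpenCV 4.12 (cv2) and the standard library are available. Lean on these libraries where they do the work, as an engineer would, in place of code of your own. Each camera call takes 0.05 s, during which the arm holds its last target. There are 200 camera calls.

### The job

Lift the steel bar with the welded eye off its two riser blocks and hold it level in the air in front of the upright post, ready to be tacked: plain end towards the small square pad on the post, square to it and centred on it, with a gap of about 5 mm left between bar and pad. Keep the bar roughly level all the way, do not bump the post or disturb the other things on the table, and finish while still holding it steady there: do not put it down or let go.

Things in the scene. Friction and masses are not known exactly. Their poses are not given: they have to be found in the camera images.
- eyebar: the bar to hold: bare steel square tube 240 mm long, 25 x 25 mm, a thick round eye (ring 48 mm wide, 40 mm high) welded on one end; 285 mm over all, 0.5 to 0.8 kg, lying level on the risers. Origin: middle of the tube's underside, halfway along the 240 mm. x runs along the tube to the plain end (x = 120 mm), z up; eye centre at x = -141.5 mm, from 7.5 mm below to 32.5 mm above the tube's underside
- bar_balance (a point): the bar's balance point, on the tube's axis 164 mm from the plain end and 44 mm from mid-tube towards the heavy eye (x = -44 mm, 12.5 mm above the tube's underside); gripped well away from it the bar may droop in the fingers; axes as the bar's
- bar_end (a point): centre of the bar's plain end face (12.5 mm above the tube's underside, at x = 120 mm of the bar); axes as the bar's
- rest: fixed stand that carries the bar: a flat foot 240 x 50 x 8 mm with two aluminium riser blocks, each 20 mm along the bar and 50 mm across, tops 60 mm above the table, centred 95 mm either side of its middle, so 170 mm lie open between them. Origin: middle of the foot's underside, on the table; x runs along the foot, from the eye's side to the plain end's side
- post: fixed upright steel square tube 60 x 60 mm, 230 mm tall in all, on a foot plate 120 x 120 x 10 mm. Origin: centre of the foot's underside, on the table; its -x face carries the pad
- pad: fixed small square plate 45 x 45 mm, 8 mm thick, upright on the post's -x face, its centre 120 to 170 mm above the table. Origin: centre of its exposed face, which looks along its own -x (x points into the post, z is up). The bar in place has its x axis along the pad's x axis
- can: bystander: upright aluminium tin of nozzle paste with a white cap, 70 mm in diameter, 75 mm tall, loose; origin at the centre of its underside
- hammer: bystander: hammer 260 mm long lying on the table, loose; origin on its underside, between handle and head
- magnet: bystander: flat red and steel welding magnet 70 x 50 mm, 18 mm high, lying loose on the table; origin at the centre of its underside
Things that resemble listed ones, but are neither listed nor needed, are in the scene too. Of the things that look like the post, take the one that is farthest to the robot's right at the start.

How it is judged:
By the outcome, as a careful person would: the job done as asked, in the order asked, and still so for the second after the job is handed in, while the arm keeps its last pose, push and grip.
It also fails if it takes over 38 s, if anything falls off the work surface, if the arm or the gripper's body presses on something with over 40 N, if the wrist force passes 120 N, or if a joint passes its speed limit or range.

## Working session

There is one attempt and no reset: what is moved stays moved. The work goes in short steps, Python scripts to look and compute and a tool call to move; the robot and the scene stay as the last step left them, time stands still between calls to the robot, and variables do not carry over. Pictures are saved under pics/ and viewed, at most 10 in all, crops included, and the job is handed in when it is done.

Besides the shell and the picture viewer there is one more tool, called after ">>>" as a command line: name --argument value ..., lists and objects as JSON in quotes. carry_out: Moves the arm, as the interface text tells. Its arguments: {"type":"object","properties":{"steps":{"type":"array","items":{"type":"array"}},"force":{"type":"number"}},"required":["steps"]}

```bash
mkdir -p pics; ls; cat > h.py <<'E'
import numpy as np, cv2
from scipy.spatial.transform import Rotation as R
from workcell import env
def rot(q): return R.from_quat([q[1],q[2],q[3],q[0]]).as_matrix()
def look(name):
    c=env.get_calibration(name); im,d=env.read_camera(name); return im,d,c
def cloud(d,c):
    v,u=np.mgrid[:d.shape[0],:d.shape[1]]
    p=np.stack([(u-c['cx'])/c['fx']*d,-(v-c['cy'])/c['fy']*d,-d],-1)
    return p@rot(c['orientation']).T+np.array(c['origin'])
E
python3 - <<'E'
from h import *
print(env.hold_point_z, env.get_state())
ims=[]
for n in ['scene','side']:
    im,d,c=look(n); print(n,c); np.savez(f'{n}0.npz',im=im,d=d,P=cloud(d,c)); cv2.imwrite(f'pics/{n}0.png',im[:,:,::-1])
E
```

```text
pics
0.0187 {'clock': 0.0, 'joint_pos': array([-1.44158594e+00,  3.13976592e-01,  4.49727922e-02,  1.30362623e+00,
        1.30015535e-05,  1.43119420e+00]), 'qvel': array([-0.00042542, -0.00127631,  0.00026006, -0.0002984 ,  0.0002305 ,
       -0.00011891]), 'tau': array([-3.02069930e-04, -4.80633008e+01,  2.98528862e+01,  1.96413085e-02,
       -1.36986205e-04, -5.45306605e-06]), 'tcp_pos': array([ 0.15263744, -0.55382619,  0.23041991]), 'orientation': array([-9.16806145e-04,  9.90980652e-01,  1.34001887e-01,  1.12645115e-05]), 'wrist_force': array([ 0.09982816, -0.13993254, -0.24617599]), 'ft_torque': array([4.32259399e-04, 3.84591619e-05, 1.61161590e-02]), 'grip_force': 0.0, 'finger_gap': 0.08533205210894633}
scene {'fx': 347.20295381252663, 'fy': 347.20295381252663, 'cx': 255.33624762989368, 'cy': 190.82117613381655, 'origin': array([0.98049924, 0.46786811, 0.98283468]), 'orientation': array([0.43691226, 0.12878527, 0.26759623, 0.84906672])}
side {'fx': 403.23748203045506, 'fy': 403.23748203045506, 'cx': 257.1006541091887, 'cy': 191.6439928932911, 'origin': array([ 0.44935992, -0.78736404,  0.67699009]), 'orientation': array([ 0.87253061,  0.48803394, -0.01470412, -0.01723375])}
```

View pics/scene0.png

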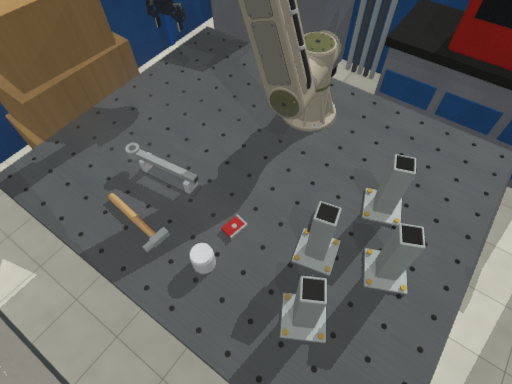

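View pics/side0.png

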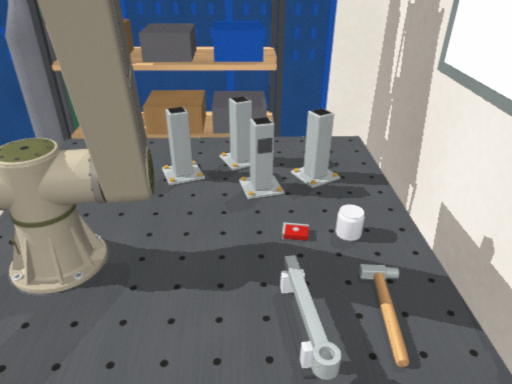

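The scene view shows the bar on its risers at (165,163), with the eye at (132,148). There are four posts, with tops near (326,213), (313,290), (411,236) and (404,163). In the side view they are at (262,155), (318,145), (240,130) and (180,145), and (262,155) carries a dark pad at (264,146). I'll measure their y next.

```bash
python3 - <<'E'
from h import *
s=np.load('scene0.npz'); P=s['P']; im=s['im']
m=((P[...,2]>.215)&(P[...,2]<.245)&(P[...,0]>.2)&(P[...,1]>-.3)).astype(np.uint8)
n,l,st,ce=cv2.connectedComponentsWithStats(m)
for i in range(1,n):
    if st[i,4]>60:
        q=P[l==i]; r=cv2.minAreaRect((q[:,:2]*1000).astype(np.float32)); print('post top px',ce[i].round(),r,st[i,4],np.median(q[:,2]))
# table check
print('table z',np.median(P[250:300,230:260,2]))
# bar: points near z 60..100 
for nm in ['scene','side']:
    s=np.load(nm+'0.npz'); P=s['P']
    m=((P[...,2]>.072)&(P[...,2]<.1)&(P[...,1]<-.15)).astype(np.uint8)
    n,l,st,ce=cv2.connectedComponentsWithStats(m)
    for i in range(1,n):
        if st[i,4]>60:
            q=P[l==i]; print(nm,'z>.072',ce[i].round(),st[i],cv2.minAreaRect((q[:,:2]*1000).astype(np.float32)),np.percentile(q[:,2],[10,50,90]))
im=np.load('side0.npz')['im']
a=cv2.resize(im[80:210,150:350],None,fx=3.5,fy=3.5,interpolation=cv2.INTER_CUBIC)
cv2.imwrite('pics/crop1.png',a[:,:,::-1])
E
```

```text
post top px [286. 105.] ((239.86138916015625, 35.776344299316406), (34.28642654418945, 135.49436950683594), 19.10004234313965) 296 0.2304244438587259
post top px [404. 165.] ((253.59930419921875, 438.5699768066406), (64.07594299316406, 60.61919403076172), 20.668224334716797) 448 0.23043267107446413
post top px [327. 214.] ((517.1356811523438, 342.19287109375), (61.272666931152344, 59.716556549072266), 12.923439025878906) 546 0.23043101183071252
post top px [411. 236.] ((454.1549377441406, 537.3678588867188), (60.836219787597656, 61.024539947509766), 24.168611526489258) 651 0.2303515091149131
post top px [313. 290.] ((706.4440307617188, 411.79022216796875), (60.377716064453125, 58.71183776855469), 28.978830337524414) 775 0.2305640430775142
table z 0.0004909154912323688
scene z>.072 [51. 38.] [  0   9 106  56 735] ((310.42620849609375, -1161.22021484375), (31.703157424926758, 527.6074829101562), 84.16934204101562) [0.07481609 0.08555358 0.09700741]
scene z>.072 [152. 158.] [125 142  59  34 545] ((582.1774291992188, -263.0623779296875), (46.14515686035156, 228.41058349609375), 4.60250186920166) [0.07775298 0.08529951 0.0922268 ]
side z>.072 [315. 327.] [ 290  271   52  103 1749] ((584.5264282226562, -265.310302734375), (47.19252014160156, 233.38002014160156), 4.087665557861328) [0.07829013 0.08554951 0.092749  ]
```

View pics/crop1.png

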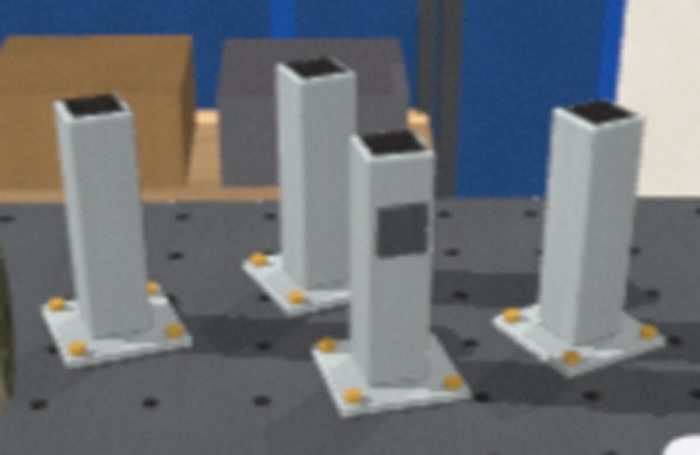

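The four posts, by side-view pixel and y:
- (262,155): y = 0.342
- (318,145): y = 0.412
- (180,145): y = 0.439
- (240,130): y = 0.537

The first one is farthest right, and the crop confirms it carries the dark pad. Next I'll measure the pad and the bar.

```bash
cat >> h.py <<'E'
def bar(P,zlo=.08,zhi=.0895,box=(.5,.66,-.42,-.1)):
    m=(P[...,2]>zlo)&(P[...,2]<zhi)&(P[...,0]>box[0])&(P[...,0]<box[1])&(P[...,1]>box[2])&(P[...,1]<box[3])
    return m,P[m]
def plan(p,yaw):
    """target TCP p, tool x yaw(deg), tool down -> turn (deg rotvec), shift cm in present tool axes"""
    s=env.get_state(); M=rot(s['orientation']); a=np.radians(yaw)
    T=np.array([[np.cos(a),np.sin(a),0],[np.sin(a),-np.cos(a),0],[0,0,-1]])
    print('turn',np.degrees(R.from_matrix(M.T@T).as_rotvec()).round(2),'shift cm',(100*M.T@(np.array(p)-s['tcp_pos'])).round(2))
E
python3 - <<'E'
from h import *
s=np.load('side0.npz'); P=s['P']; im=s['im'].astype(int)
sub=np.zeros(im.shape[:2],bool); sub[125:170,245:285]=1
dark=(im.max(-1)<110)&sub&(P[...,2]>.08)&(P[...,2]<.21)&(P[...,1]<.36)
n,l,st,ce=cv2.connectedComponentsWithStats(dark.astype(np.uint8)); i=1+np.argmax(st[1:,4]); print(st[i],ce[i])
q=P[l==i]; c=np.median(q,0); 
g=q[np.abs(q[:,1]-c[1])<.02]; u,sv,vt=np.linalg.svd(g-g.mean(0)); nn=vt[2]*np.sign(vt[2][1]); print('pad normal',nn,'mean',g.mean(0),'mid z',(q[:,2].min()+q[:,2].max())/2,q[:,2].min(),q[:,2].max(),'xrange',q[:,0].min(),q[:,0].max())
# post face plane
f=sub*0
m=(l!=i)&(np.abs(P[...,0]-.525)<.028)&(P[...,2]>.03)&(P[...,2]<.215)&(P[...,1]>.28)&(P[...,1]<.335)
f=P[m]; u,sv,vt=np.linalg.svd(f-f.mean(0)); print('face normal',vt[2]*np.sign(vt[2][1]),f.mean(0),len(f), 'pad offset',(g.mean(0)-f.mean(0))@vt[2])
for nm in ['scene','side']:
    P=np.load(nm+'0.npz')['P']; m,q=bar(P); r=q[q[:,1]>-.31]
    v=np.linalg.svd(r[:,:2]-r[:,:2].mean(0),full_matrices=0)[2][0]; v*=np.sign(v[1])
    t=(r[:,:2]-r[:,:2].mean(0))@v; w=(r[:,:2]-r[:,:2].mean(0))@[v[1],-v[0]]
    print(nm,'bar yaw',np.degrees(np.arctan2(v[1],v[0])),'mean',r[:,:2].mean(0),'end',r[:,:2].mean(0)+v*np.percentile(t,99.5),'width pct',np.percentile(w,[2,98]),'z',np.median(r[:,2]),'eye tip y',P[(P[...,2]>.085)&(P[...,2]<.1)&(abs(P[...,0]-.58)<.08)&(P[...,1]<-.15)][:,1].min())
E
```

```text
[257 138  16  16 218] [264.50917431 145.46788991]
pad normal [-0.20613274  0.97788135  0.03545925] mean [0.52447942 0.30394656 0.16679507] mid z 0.1642867612633716 0.13911320625330958 0.18946031627343363 xrange 0.5022172245097856 0.5474089241387688
face normal [-0.22798037  0.97366322  0.00221155] [0.52494491 0.31171261 0.11610407] 743 pad offset 0.00734328813831619
scene bar yaw 97.18587756627508 mean [ 0.57020034 -0.20079399] end [ 0.55767393 -0.10144027] width pct [-0.01361319  0.01183616] z 0.08523263487576704 eye tip y -1.1938876826510905
side bar yaw 97.30117039931274 mean [ 0.57251514 -0.21574872] end [ 0.55784607 -0.10125726] width pct [-0.01152607  0.01246886] z 0.0853183924121218 eye tip y -0.3808888205776969
```

```bash
python3 - <<'E'
from h import *
for nm in ['scene','side']:
    P=np.load(nm+'0.npz')['P']; m,q=bar(P,box=(.5,.66,-.45,-.02)); v=np.array([-.126,.992]); o=np.array([.5713,-.2075]); t=(q[:,:2]-o)@v; k=np.abs((q[:,:2]-o)@[v[1],-v[0]])<.02
    e=o+v*np.percentile(t[k],99); print(nm,'end',e,'tail',o+v*t.min(),'len',np.ptp(t),'bal',e-.164*v)
plan([.578,-.261,.2],97.2)
E
```

```text
scene end [ 0.55705804 -0.09537286] tail [ 0.59193387 -0.36995076] len 0.27921692927347413 bal [ 0.57772204 -0.25806086]
side end [ 0.55798856 -0.1026988 ] tail [ 0.59340104 -0.38150186] len 0.2853428661198691 bal [ 0.57865256 -0.2653868 ]
turn [-7.00e-02 -7.00e-02 -8.18e+01] shift cm [ 48.79 -16.94   3.09]
```

>>> carry_out --steps '[[[0, 0, -5], [2, -0.7, 0.1], 0], [[0, 0, -12], [6, -2.1, 0.4], 0], [[0, 0, -20], [11, -3.8, 0.7], 0], [[0, 0, -28], [16, -5.6, 1], 0], [[0, 0, -36], [21, -7.3, 1.3], 0], [[0, 0, -43], [26, -9, 1.6], 0], [[0, 0, -48], [29.5, -10.2, 1.8], 0], [[0, 0, -50], [31, -10.8, 2], 0]]'

```text
clock: 1.1
tcp_pos: [0.4241, -0.3664, 0.2107]
orientation: [-0.0, 0.841, 0.542, -0.0]
wrist_force: [-0.9, -0.4, 0.8]
finger_gap: 0.0853
grip_force: 0.0
```

```bash
python3 - <<'E'
from h import *
plan([.578,-.261,.2],97.2)
E
```

```text
turn [-4.000e-02 -3.000e-02 -3.159e+01] shift cm [15.95  9.66  1.07]
```

>>> carry_out --steps '[[[0, 0, -5], [2.5, 1.5, 0.2], 0], [[0, 0, -11], [5.5, 3.3, 0.4], 0], [[0, 0, -17], [8.5, 5.1, 0.6], 0], [[0, 0, -23], [11.5, 7, 0.8], 0], [[0, 0, -28], [14, 8.5, 0.9], 0], [[0, 0, -31], [15.5, 9.4, 1], 0], [[0, 0, -31.6], [16, 9.7, 1], 0], [[0, 0, -31.6], [16, 9.7, 1], 0]]'

```text
clock: 2.1
tcp_pos: [0.5773, -0.2632, 0.2012]
orientation: [-0.0, 0.663, 0.749, -0.0]
wrist_force: [-0.2, -1.0, -0.2]
finger_gap: 0.0847
grip_force: 0.0
```

```bash
python3 - <<'E'
from h import *
im,d,c=look('wrist'); P=cloud(d,c); s=env.get_state(); print(s['tcp_pos'],s['joint_pos'].round(2),c['origin'])
cv2.imwrite('pics/w1.png',im[:,:,::-1])
m,q=bar(P,box=(.48,.7,-.5,0.0)); print(len(q),q.min(0),q.max(0))
m=m.astype(np.uint8); n,l,st,ce=cv2.connectedComponentsWithStats(m)
for i in range(1,n):
    if st[i,4]>150: 
        p=P[l==i]; print(st[i],ce[i],cv2.minAreaRect((p[:,:2]*1000).astype(np.float32)),np.median(p[:,2]))
E
```

```text
[ 0.57707302 -0.26345114  0.20130766] [-0.55  0.44  0.16  1.29 -0.    0.9 ] [ 0.56820315 -0.18596176  0.34416062]
7001 [ 0.54742175 -0.37056692  0.08000087] [ 0.61454427 -0.10327512  0.08942868]
[ 237    0   42  266 6868] [256.95355271 122.28931275] ((572.2052001953125, -227.62794494628906), (45.198020935058594, 247.8067169189453), 8.343806266784668) 0.08538652979095249
```

View pics/w1.png

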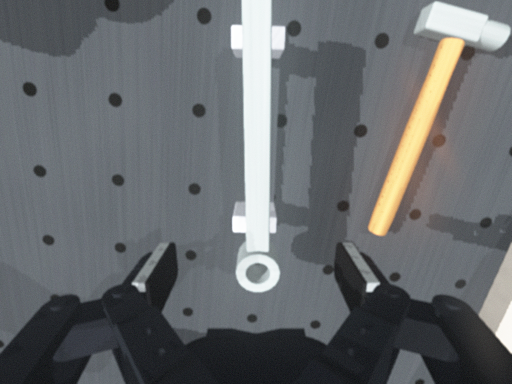

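The wrist view shows the tube running vertically through (257,120), with the eye at (258,270) and the risers at rows 40 and 218. The fingers sit on either side. I'll fix the axis, the eye centre and the riser positions.

```bash
python3 - <<'E'
from h import *
im,d,c=look('wrist'); P=cloud(d,c)
m=(P[...,2]>.08)&(P[...,2]<.0895)&(abs(P[...,0]-.575)<.05)&(P[...,1]>-.32)&(P[...,1]<0)
r=P[m][:,:2]; 
v=np.linalg.svd(r-r.mean(0),full_matrices=0)[2][0]; v*=np.sign(v[1]); n=np.array([v[1],-v[0]])
print('yaw',np.degrees(np.arctan2(v[1],v[0])))
o=r.mean(0); o=o+n*np.mean(np.percentile((r-o)@n,[3,97])); print('o',o,np.percentile((r-o)@n,[3,97]))
e=P[(P[...,2]>.0895)&(P[...,2]<.1)&(abs(P[...,0]-.59)<.05)&(P[...,1]<-.3)][:,:2]
t=(e-o)@v; w=(e-o)@n; print('eye t',t.min(),t.max(),'w',w.min(),w.max(),len(e))
te=(np.percentile(t,1)+np.percentile(t,99))/2; print('balance by eye',o+v*(te+.0975),'end by eye',o+v*(te+.2615))
rz=P[(P[...,2]>.052)&(P[...,2]<.064)&(abs(P[...,0]-.575)<.05)&(P[...,1]<0)][:,:2]
tr=(rz-o)@v; 
for a in (tr[tr<tr.mean()],tr[tr>=tr.mean()]): print('riser t rel eye',np.percentile(a,[2,50,98])-te)
E
```

```text
yaw 97.27269140282019
o [ 0.57097607 -0.19837814] [-0.01169888  0.01169888]
eye t -0.18306163450545485 -0.13573159448548872 w -0.023566924510791017 0.022814224534726965 982
balance by eye [ 0.57876537 -0.25941396] end by eye [ 0.55800431 -0.09673336]
riser t rel eye [-0.01380319  0.04071322  0.05226403]
riser t rel eye [0.22120514 0.2308318  0.24088746]
```

```bash
python3 - <<'E'
from h import *
plan([.5787,-.2605,.053],97.27)
E
```

```text
turn [-0.02  0.01 -0.36] shift cm [ 0.29  0.21 14.84]
```

>>> carry_out --steps '[[[0, 0, -0.3], [0.3, 0.2, 2], 0], [[0, 0, -0.3], [0.3, 0.2, 5], 0], [[0, 0, -0.3], [0.3, 0.2, 8], 0], [[0, 0, -0.3], [0.3, 0.2, 10.5], 0], [[0, 0, -0.3], [0.3, 0.2, 12.5], 0], [[0, 0, -0.3], [0.3, 0.2, 14], 0], [[0, 0, -0.3], [0.3, 0.2, 14.8], 0], [[0, 0, -0.3], [0.3, 0.2, 14.8], 0]]'

```text
clock: 3.2
tcp_pos: [0.579, -0.2598, 0.0531]
orientation: [-0.0, 0.661, 0.751, -0.0]
wrist_force: [-0.1, -0.1, 0.2]
finger_gap: 0.0855
grip_force: 0.0
```

>>> carry_out --steps '[[[0, 0, 0], [0, 0, 0], 60], [[0, 0, 0], [0, 0, 0], 120], [[0, 0, 0], [0, 0, 0], 180], [[0, 0, 0], [0, 0, 0], 255], [[0, 0, 0], [0, 0, 0], 255], [[0, 0, 0], [0, 0, 0], 255], [[0, 0, 0], [0, 0, 0], 255], [[0, 0, 0], [0, 0, 0], 255]]' --force 80

```text
clock: 4.2
tcp_pos: [0.5796, -0.2598, 0.0539]
orientation: [0.0, 0.661, 0.751, 0.0]
wrist_force: [-1.2, 0.9, 5.3]
finger_gap: 0.0241
grip_force: 80.0
```

>>> carry_out --steps '[[[0, 0, 0], [0, 0, -0.4], 255], [[0, 0, 0], [0, 0, -1.2], 255], [[0, 0, 0], [0, 0, -2.7], 255], [[0, 0, 0], [0, 0, -4.5], 255], [[0, 0, 0], [0, 0, -6.3], 255], [[0, 0, 0], [0, 0, -8], 255], [[0, 0, 0], [0, 0, -9.2], 255], [[0, 0, 0], [0, 0, -9.5], 255]]'

```text
clock: 5.2
tcp_pos: [0.5798, -0.2599, 0.1495]
orientation: [0.001, 0.661, 0.751, 0.0]
wrist_force: [-0.2, -0.2, -6.4]
finger_gap: 0.024
grip_force: 78.7
```

```bash
cat >> h.py <<'E'
def held(names=('side','scene','wrist'),yaw=97.2,show=None):
    s=env.get_state(); p=s['tcp_pos']; a=np.radians(yaw); v=np.array([np.cos(a),np.sin(a)]); n=np.array([v[1],-v[0]])
    print('tcp',p,'q',s['orientation'].round(4),'F',s['wrist_force'].round(1),s['ft_torque'].round(2),'grip',s['grip_force'],s['finger_gap'])
    for nm in names:
        im,d,c=look(nm); P=cloud(d,c)
        if nm==show: cv2.imwrite(f"pics/{nm}_{s['clock']:.1f}.png",im[:,:,::-1])
        t=(P[...,:2]-p[:2])@v; w=(P[...,:2]-p[:2])@n
        m=(abs(w)<.022)&(abs(P[...,2]-p[2]-.025)<.03)&(t>.045)&(t<.19)&(d>0)
        top=m&(P[...,2]>np.percentile(P[m][:,2],60)-.004)
        q=P[top]; tt=t[top]; ww=w[top]
        k=np.polyfit(tt,q[:,2],1); e=np.percentile(ww,[2,98]); 
        b=[[x,np.percentile(ww[abs(tt-x)<.01],[3,97]).mean()] for x in np.linspace(.05,.15,11) if (abs(tt-x)<.01).sum()>10]
        kk=np.polyfit(*np.array(b).T,1) if len(b)>2 else None
        print(nm,len(q),'pitch deg %.2f'%np.degrees(np.arctan(k[0])),'ztop at grasp-plane %.4f'%k[1],'at end %.4f'%np.polyval(k,.164),'t end %.4f'%np.percentile(t[m],99.5),'w',e.round(4),'axis slope deg/off mm',None if kk is None else (-np.degrees(kk[0]).round(2),(kk[1]*1000).round(1)))
E
python3 - <<'E'
from h import *
held(yaw=97.27,show='side')
E
ls pics
```

```text
tcp [ 0.57979545 -0.2599291   0.14949694] q [9.000e-04 6.606e-01 7.507e-01 1.000e-04] F [-0.2 -0.2 -6.4] [-0.02  0.05  0.01] grip 78.69459986686707 0.023978480614378662
side 140 pitch deg 0.90 ztop at grasp-plane 0.1787 at end 0.1813 t end 0.1620 w [-0.0122  0.0076] axis slope deg/off mm (np.float64(-5.59), np.float64(-17.6))
scene 265 pitch deg -0.25 ztop at grasp-plane 0.1807 at end 0.1800 t end 0.1673 w [-0.0139  0.0104] axis slope deg/off mm (np.float64(0.24), np.float64(-1.2))
wrist 11873 pitch deg 0.11 ztop at grasp-plane 0.1797 at end 0.1800 t end 0.1132 w [-0.0121  0.0116] axis slope deg/off mm (np.float64(-0.01), np.float64(-0.3))
crop1.png
scene0.png
side0.png
side_5.2.png
w1.png
```

```bash
cat > pad.py <<'E'
from h import *
def pad(nf=6):
    ims=[];Ds=[]
    for _ in range(nf):
        im,d,c=look('side'); ims.append(im.mean(-1)); Ds.append(d)
    g=np.mean(ims,0); D=np.array(Ds); D=np.where((D>0).all(0),D.mean(0),0); P=cloud(D,c)
    s=cv2.resize(g,None,fx=1,fy=1)
    row=g[142:151,250:282].mean(0); col=g[132:162,261:270].mean(1)
    print('row',row.round()); print('col',col.round())
    def cross(a,o):
        k=int(np.argmin(a)); lo=np.median(np.sort(a)[:8]); out=[]
        mid=np.arange(len(a)); dark=np.where(a<lo+15)[0]; c0=int(np.median(dark))
        i=c0
        for st in (-1,1):
            i=c0; 
            hi=a[c0+st*10]; th=(lo+hi)/2
            while a[i]<th: i+=st
            j=i-st; out.append(o+j+st*(th-a[j])/(a[i]-a[j]))
        return out
    L,Rr=cross(row,250); T,B=cross(col,132); print('edges px',L,Rr,T,B)
    q=P[140:152,260:270].reshape(-1,3); q=q[np.abs(q[:,1]-np.median(q[:,1]))<.02]
    u=np.array([np.cos(np.radians(103)),np.sin(np.radians(103)),0]); off=np.median(q@u); l=np.array([u[1],-u[0],0])
    def ray(x,y,o):
        dv=rot(c['orientation'])@[(x-c['cx'])/c['fx'],-(y-c['cy'])/c['fy'],-1]; O=np.array(c['origin']); return O+dv*((o-O@u)/(dv@u))
    xm,ym=(L+Rr)/2,(T+B)/2
    r=ray(Rr,ym,off); lf=ray(L,ym,off); lb=ray(L,ym,off+.008); b=ray(xm,B,off); t=ray(xm,T,off); tb=ray(xm,T,off+.008)
    print('face off',off,'depth std',np.std(q@u),'| lateral: right',r@l,'left(front)',lf@l,'left(back)',lb@l,'| z bottom',b[2],'top front',t[2],'top back',tb[2])
    lat=(r@l+lb@l)/2; z=(b[2]+tb[2])/2
    print('pad centre',u*off+l*lat+[0,0,z],'lat w',r@l-lb@l,'h',tb[2]-b[2])
    # bare post silhouette sides at rows below/above pad -> compare with scene top centre
    return g
E
python3 - <<'E'
from pad import *
g=pad()
a=cv2.resize(np.clip(g,0,255).astype(np.uint8)[120:170,235:295],None,fx=10,fy=10,interpolation=cv2.INTER_NEAREST); cv2.imwrite('pics/pad.png',a)
E
```

```text
row [161. 170. 171. 172. 170. 159. 139. 113.  79.  68.  67.  66.  66.  67.
  67.  67.  67.  67.  66.  66.  67.  79. 110. 120.  98.  95.  95.  95.
  95.  95.  95.  95.]
col [143. 143. 143. 143. 142. 138. 103.  79.  69.  67.  66.  66.  67.  66.
  67.  67.  67.  66.  66.  68.  85. 124. 141. 143. 144. 143. 144. 143.
 144. 143.]
edges px 256.7951737001632 271.10735029040654 137.9476846167339 152.51357589984352
face off 0.17765208062257978 depth std 0.0009353375781799768 | lateral: right 0.5997989512296138 left(front) 0.5554040634604672 left(back) 0.5576579993526309 | z bottom 0.1441028321667216 top front 0.1916180526723697 top back 0.18790555436627043
pad centre [0.52393268 0.30328445 0.16600419] lat w 0.04214095187698286 h 0.04380272219954884
```

View pics/pad.png

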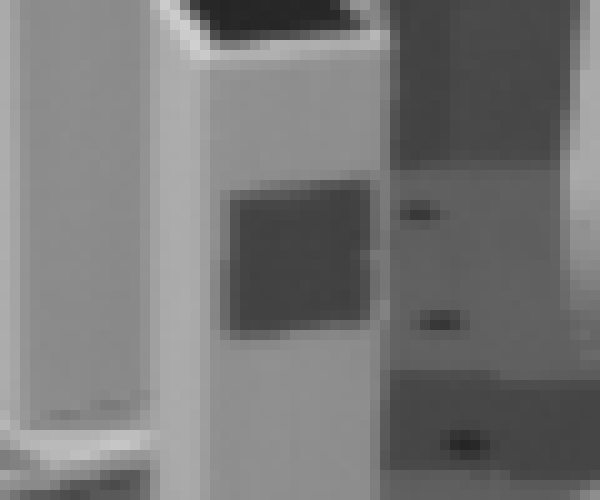

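The side view shows the pad's dark square at cols 256.8–271.1, rows 138–152.5, so its centre is near (0.525, 0.304, 0.166). I'll move to a stand-off with a gap of about 5 cm.

```bash
cat >> h.py <<'E'
U=np.array([np.cos(np.radians(103)),np.sin(np.radians(103)),0]); L=np.array([U[1],-U[0],0])
def goal(gap,off=.1783,lat=.579,z=.148,l=.1645,wo=0.0): plan(U*(off-gap-l)+L*(lat+wo)+[0,0,z],103)
E
python3 - <<'E'
from h import *
goal(.05)
E
```

```text
turn [-0.04 -0.03 -5.7 ] shift cm [ 3.524e+01  3.830e+00 -1.000e-02]
```

>>> carry_out --steps '[[[0, 0, -0.2], [0.7, 0.1, 0], 255], [[0, 0, -0.6], [2.5, 0.3, 0], 255], [[0, 0, -1], [5.5, 0.6, 0], 255], [[0, 0, -1.5], [9, 1, 0], 255], [[0, 0, -2], [12.5, 1.4, 0], 255], [[0, 0, -2.5], [15.5, 1.7, 0], 255], [[0, 0, -2.9], [17.5, 1.9, 0], 255], [[0, 0, -3], [18, 2, 0], 255]]'

```text
clock: 6.65
tcp_pos: [0.576, -0.0768, 0.1485]
orientation: [0.0, 0.64, 0.768, -0.0]
wrist_force: [0.8, -1.1, -6.3]
finger_gap: 0.0237
grip_force: 78.7
```

```bash
python3 - <<'E'
from h import *
goal(.05); held(('scene',),100.3)
E
```

```text
turn [-0.    0.01 -2.57] shift cm [16.96  2.75  0.05]
tcp [ 0.57601715 -0.07684107  0.14847551] q [ 0.000e+00  6.399e-01  7.685e-01 -1.000e-04] F [ 0.8 -1.1 -6.3] [-0.06 -0.    0.  ] grip 78.65832924842834 0.023696152633180343
scene 313 pitch deg -0.22 ztop at grasp-plane 0.1802 at end 0.1796 t end 0.1668 w [-0.014   0.0114] axis slope deg/off mm (np.float64(0.11), np.float64(-0.8))
```

>>> carry_out --steps '[[[0, 0, -0.2], [0.7, 0.1, 0], 255], [[0, 0, -0.5], [2.5, 0.4, 0], 255], [[0, 0, -0.9], [5.2, 0.8, 0], 255], [[0, 0, -1.4], [8.5, 1.4, 0], 255], [[0, 0, -1.9], [12, 1.9, 0], 255], [[0, 0, -2.3], [14.8, 2.4, 0], 255], [[0, 0, -2.5], [16.5, 2.7, 0], 255], [[0, 0, -2.6], [17, 2.8, 0], 255]]'

```text
clock: 7.7
tcp_pos: [0.5733, 0.0946, 0.1482]
orientation: [-0.0, 0.623, 0.782, -0.0]
wrist_force: [0.2, -0.5, -5.0]
finger_gap: 0.0242
grip_force: 78.7
```

```bash
python3 - <<'E'
from h import *
goal(.05); held(('scene','side'),103)
ims=[]
for n,(r,c,h,w) in {'scene':(150,220,150,200),'side':(90,170,150,200)}.items():
    im=look(n)[0]; ims.append(cv2.resize(im[r:r+h,c:c+w],None,fx=2,fy=2,interpolation=cv2.INTER_CUBIC))
cv2.imwrite('pics/pre.png',np.hstack(ims)[:,:,::-1])
E
```

```text
turn [-0.02  0.01 -0.03] shift cm [ 0.06 -0.09  0.02]
tcp [0.5732692  0.09462281 0.1481515 ] q [-0.000e+00  6.227e-01  7.825e-01 -2.000e-04] F [ 0.2 -0.5 -5. ] [-0.03 -0.04  0.02] grip 78.7418532371521 0.02417045821528149
scene 358 pitch deg -0.01 ztop at grasp-plane 0.1797 at end 0.1797 t end 0.1660 w [-0.0125  0.0119] axis slope deg/off mm (np.float64(0.15), np.float64(0.0))
side 67 pitch deg 0.39 ztop at grasp-plane 0.1794 at end 0.1805 t end 0.1651 w [-0.0122  0.0064] axis slope deg/off mm (np.float64(-2.48), np.float64(-7.6))
```

View pics/pre.png

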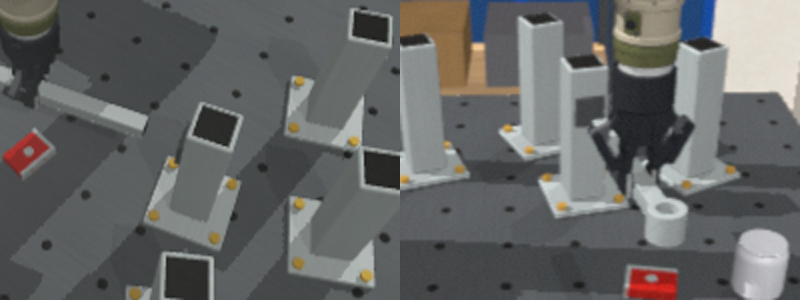

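The composite shows the bar level, with its plain end at about (145,125) in the scene half, short of the post by roughly 5 cm. The side half shows the gripper beside the post, with the pad still visible at (588,110). I'll cross-check the lateral centre using the post top in both views.

```bash
python3 - <<'E'
from h import *
for n in ['scene','side']:
    P=np.load(n+'0.npz')['P']
    m=(P[...,2]>.222)&(P[...,2]<.24)&(abs(P[...,0]-.517)<.06)&(abs(P[...,1]-.342)<.06)
    q=P[m]; a=q@L; b=q@U; print(n,m.sum(),'lat',a.min(),a.max(),(a.min()+a.max())/2,'u',b.min(),b.max(),(b.min()+b.max())/2, cv2.minAreaRect((q[:,:2]*1000).astype(np.float32)))
# pad as seen by the scene camera: points in front of post face
acc=[]
for k in range(4):
    im,d,c=look('scene'); acc.append(d)
P=cloud(np.median(acc,0),c)
u=P@U; l=P@L
m=(u>.165)&(u<.2)&(abs(l-.58)<.04)&(P[...,2]>.1)&(P[...,2]<.225)
for v0,u0 in np.argwhere(m): print((u0,v0),(u[v0,u0]*1000).round(1),(l[v0,u0]*1000).round(1),(P[v0,u0,2]*1000).round(1),im[v0,u0])
# bar end in u, and top
s=env.get_state()['tcp_pos']; mb=(abs(l-s@L)<.02)&(u>.1)&(u<.145)&(P[...,2]>.15)
print('bar end u',np.percentile(u[mb],[97,99,100]),'tcp u',s@U,'expected end',s@U+.1645)
E
```

```text
scene 514 lat 0.5502555580170316 0.6115161004450547 0.5808858292310431 u 0.18725086486938244 0.24697999049611535 0.21711542768274888 ((517.1356811523438, 342.19287109375), (61.272666931152344, 59.716556549072266), 12.923439025878906)
side 207 lat 0.5510529336202731 0.6101149281309782 0.5805839308756257 u 0.18057285463270925 0.24293100491630507 0.21175192977450716 ((517.9898071289062, 336.687744140625), (58.47483444213867, 62.02003479003906), 14.010125160217285)
(np.int64(314), np.int64(210)) 181.2 558.6 187.4 [86 91 90]
(np.int64(315), np.int64(210)) 183.6 557.0 186.5 [ 96 101 101]
(np.int64(313), np.int64(211)) 179.7 562.9 187.9 [82 84 86]
(np.int64(314), np.int64(211)) 182.1 561.7 187.6 [82 86 86]
(np.int64(315), np.int64(211)) 184.6 560.9 188.0 [94 99 98]
(np.int64(313), np.int64(212)) 180.6 565.9 187.9 [81 84 85]
(np.int64(314), np.int64(212)) 182.9 563.9 186.4 [78 81 81]
(np.int64(313), np.int64(213)) 181.6 569.3 188.6 [71 72 75]
(np.int64(314), np.int64(213)) 183.9 567.3 187.1 [83 87 86]
(np.int64(312), np.int64(214)) 179.9 572.1 186.8 [73 76 77]
(np.int64(313), np.int64(214)) 
[... 8922 characters left out ...]
.6 608.8 109.0 [100 105 103]
(np.int64(309), np.int64(240)) 192.3 609.3 112.0 [101 107 103]
(np.int64(310), np.int64(240)) 195.0 609.2 113.9 [101 107 105]
(np.int64(311), np.int64(240)) 197.6 609.6 116.6 [100 106 104]
(np.int64(308), np.int64(241)) 190.3 609.5 104.7 [101 106 103]
(np.int64(309), np.int64(241)) 193.0 609.2 106.2 [101 107 104]
(np.int64(310), np.int64(241)) 195.6 609.5 108.8 [102 107 105]
(np.int64(311), np.int64(241)) 198.3 609.6 111.1 [100 106 103]
(np.int64(310), np.int64(242)) 196.3 609.5 103.2 [101 107 104]
(np.int64(311), np.int64(242)) 199.0 609.3 104.8 [101 107 104]
bar end u [0.12740218 0.12750484 0.12751962] tcp u -0.038488503221762796 expected end 0.1260114967782372
```

The scene view resolves the pad edges: top z ≈ 0.1875, lateral 0.557–0.602, and face u ≈ 0.179. So the bar needs to go about 2 mm lower and 0.5 mm sideways, with about 50 mm of gap left. I'll advance 43 mm and then measure.

>>> carry_out --steps '[[[0, 0, 0], [0.3, -0.05, 0.05], 255], [[0, 0, 0], [1, -0.05, 0.1], 255], [[0, 0, 0], [1.8, -0.05, 0.2], 255], [[0, 0, 0], [2.6, -0.05, 0.2], 255], [[0, 0, 0], [3.3, -0.05, 0.2], 255], [[0, 0, 0], [3.9, -0.05, 0.2], 255], [[0, 0, 0], [4.2, -0.05, 0.2], 255], [[0, 0, 0], [4.3, -0.05, 0.2], 255]]'

```text
clock: 9.1
tcp_pos: [0.5633, 0.1357, 0.1463]
orientation: [0.0, 0.623, 0.782, -0.0]
wrist_force: [-0.4, -0.4, -5.7]
finger_gap: 0.024
grip_force: 78.7
```

```bash
cat > gap.py <<'E'
from h import *
def gap(n=6,fn=None):
    ds=[];ims=[]
    for k in range(n):
        im,d,c=look('scene'); ds.append(d); ims.append(im.astype(float))
    P=cloud(np.median(ds,0),c); g=np.mean(ims,0); u=P@U; l=P@L; s=env.get_state()['tcp_pos']; z=P[...,2]
    mt=(abs(l-.579)<.03)&(z>.172)&(z<.1835)&(u<.174+.003)&(u>.02)   # bar top
    q=np.c_[u[mt],l[mt],z[mt]]; a=q[q[:,0]>.06]
    print('bar top z',np.median(a[:,2]),'pitch',np.degrees(np.polyfit(a[:,0],a[:,2],1)[0]).round(2),'lat pct',np.percentile(a[:,1],[2,98]),'u max',np.sort(a[:,0])[-6:].round(4))
    b=[[x,np.percentile(a[abs(a[:,0]-x)<.008,1],[3,97]).mean()] for x in np.linspace(.07,.16,10)]
    k=np.polyfit(*np.array(b).T,1); print('yaw err deg',np.degrees(k[0]).round(2),'lat at end',np.polyval(k,.173).round(4))
    mp=(z>.184)&(z<.191)&(l>.555)&(l<.603)&(u>.17)&(u<.19); print('pad top u min',np.sort(u[mp])[:8].round(4),'tcp u,l',s@U,s@L,s[2],'expected gap mm',178.3-(s@U*1000+164.5))
    if fn: cv2.imwrite(fn,cv2.resize(g[190:250,250:340].astype(np.uint8),None,fx=8,fy=8,interpolation=cv2.INTER_CUBIC)[:,:,::-1])
    print(env.get_state()['clock'])
E
python3 - <<'E'
from gap import *
gap(6,'pics/gap1.png'); goal(.005,lat=.5793,z=.146)
E
```

```text
bar top z 0.17773417179708328 pitch -0.02 lat pct [0.56710799 0.59086532] u max [0.1695 0.1698 0.1701 0.1703 0.1706 0.171 ]
yaw err deg 0.08 lat at end 0.5793
pad top u min [0.1794 0.1796 0.1797 0.1801 0.1801 0.1804 0.1806 0.1806] tcp u,l 0.0050768428228906435 0.5793869423825894 0.1462364496480249 expected gap mm 8.723157177109357
9.4
turn [-0.    0.01 -0.12] shift cm [ 0.37 -0.01  0.02]
```

View pics/gap1.png

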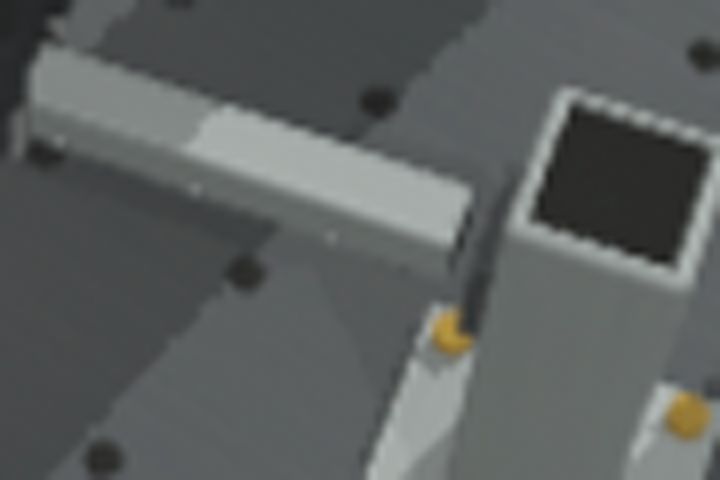

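The crop shows the bar end at about (460,215) and the dark pad edge at about (487,240), with a clear slit between them of about 8 mm by depth. Height, lateral position and yaw agree. I'll advance another 3.3 mm.

>>> carry_out --steps '[[[0, 0, 0], [0.05, 0, 0], 255], [[0, 0, 0], [0.1, 0, 0], 255], [[0, 0, 0], [0.2, 0, 0], 255], [[0, 0, 0], [0.28, 0, 0], 255], [[0, 0, 0], [0.33, 0, 0], 255], [[0, 0, 0], [0.33, 0, 0], 255], [[0, 0, 0], [0.33, 0, 0], 255], [[0, 0, 0], [0.33, 0, 0], 255]]'

```text
clock: 10.4
tcp_pos: [0.5626, 0.1387, 0.1463]
orientation: [0.0, 0.623, 0.782, -0.0]
wrist_force: [-0.2, -0.4, -5.2]
finger_gap: 0.024
grip_force: 78.7
```

```bash
python3 - <<'E'
from gap import *
gap(8,'pics/gap2.png'); s=env.get_state(); print(s['wrist_force'],s['grip_force'],abs(s['qvel']).max())
E
```

```text
bar top z 0.1777055523126852 pitch -0.1 lat pct [0.56683825 0.59083408] u max [0.1728 0.1732 0.1733 0.1737 0.174  0.1744]
yaw err deg 0.14 lat at end 0.5792
pad top u min [0.1794 0.1796 0.1797 0.18   0.1801 0.1803 0.1806 0.1806] tcp u,l 0.008614231732162627 0.5794056262434093 0.14625357513544185 expected gap mm 5.185768267837375
10.8
[ 0.86940079 -0.0086006  -4.58935149] 78.74182105064392 0.001616484880154017
```

View pics/gap2.png

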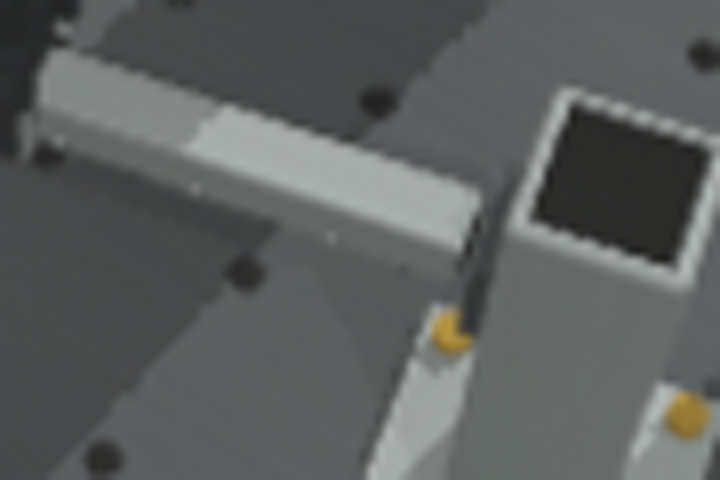

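The final crop shows the bar end at about (475,220), just short of the pad edge at about (490,240). The measured gap is about 5 mm, the bar is level and centred, and there is no contact force. I'm handing in.

```bash
python3 -c "
from workcell import env
print(env.hand_in())"
```

```text
the job is handed in; nothing more can be done
None
```

I handed the job in at about 10.8 s with the arm still gripping the bar: it is level, centred on and square to the pad of the rightmost post, with a measured gap of about 5 mm.

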